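# File the sawn end of a strip in three forward strokes

### The job

Take the file from its tray and dress the sawn top end of the metal strip standing in the vise with three long strokes: press gently but firmly (about 8 N, never more than 18 N) and push the level file nose first, straight across the strip, for about 8 cm, so that the handle goes from 4 cm behind the strip to 4 cm past it. Lift the file well clear (about 3 cm) at the end of every stroke before bringing it back, never dragging it backwards on the strip, not bending the strip over, and touching strip and vise with nothing but the file. Then lay the file back flat in its tray, nose to the same end as before, let go, and leave the tape, knife and glue bottle as they are.

Things in the scene. Friction and masses are not known exactly. Their poses are not given: they have to be found in the camera images.
- file_grip (a point): Middle of the file's wooden handle block (70 mm long, 24 wide, 50 high, standing on the middle of the blade): 34 mm above the underside of the blade, 22 mm below the block's top. Axes: x along the blade towards the nose (the forward, cutting direction), y across, z up from the flat underside. Take the block across its 24 mm width from above.
- file: The file, 0.25 to 0.4 kg: dark steel flat blade 190 mm long, 25 wide, 6 thick, carrying the wooden block. The last 15 mm at the nose is only 15 mm wide; at the other end an 18 mm long, 8 mm wide tang stub sticks out. Origin in the middle of the blade's underside; axes as for file_grip.
- file_nose (a point): The nose of the file, 95 mm ahead of its middle (x), 3 mm above its underside.
- bend (a joint): The flat aluminium strip in the vise, 25 mm wide (vise y), 4 mm thick (vise x), upright over the vise's origin, 42 to 58 mm out of its jaws (its sawn top end is 107 to 123 mm above the table: find it by touch). Pressed down it gives 1 mm for every 5 N. Value: its bend in rad, 0 at rest, positive with the top leaning to vise +x, about 0.017 per N of drag there.
- vise: Small grey bench vise, fixed: foot 170 by 75 mm, jaws 80 mm wide with tops 65 mm high, screw with cross bar on its -x side. Origin at the table, straight below the strip; x is the forward filing direction, roughly away from the robot, z up.
- tray: Shallow plywood tray, fixed, 270 by 85 mm outside, rim 12 mm high, walls 6 mm, floor 6 mm thick. Origin under its centre on the table; x along its length. The file lies in it flat, nose towards tray +x; file_grip is then 40 mm above the tray's origin.
- tape: Bystander: roll of tape lying flat, 96 mm across, 24 mm high; origin under its centre.
- knife: Bystander: plastic utility knife with its blade drawn in, lying, 150 mm long, 30 mm wide, 20 mm high; origin under its middle.
- glue: Bystander: white plastic glue bottle, 52 mm across, 120 mm high, standing; origin under its centre.

How it is judged (in metres and radians):
On the way, in this order (a step that is already met when the one before it is completed fails the run):
1. the file is lifted out of its tray (z of file_grip in the frame of tray above 0.07 m), for 0.1 s.
2. first stroke begins: file pressed on the strip (above the jaws) with more than 3 N, square to it, nose ahead, its handle centre at least 28 mm behind the strip (contact force between file and vise above 3 N and x of file_grip in the frame of vise below -0.028 m and z of file_grip in the frame of vise above 0.125 m and angle between the x axis of file and the x axis of vise, either way round below 0.2 rad and y of file_grip in the frame of vise between -0.014 and 0.014 m and x of file_nose in the frame of vise above 0.02 m), for 0.04 s.
3. first stroke ends: still pressed and dragging forward, handle centre at least 28 mm past the strip (contact force between file and vise above 3 N and x of file_grip in the frame of vise above 0.028 m and value of joint bend above 0.015 rad and z of file_grip in the frame of vise above 0.125 m and angle between the x axis of file and the x axis of vise, either way round below 0.2 rad and y of file_grip in the frame of vise between -0.014 and 0.014 m), for 0.04 s.
4. after the first stroke the file is lifted clear of the strip (its underside at least 131 mm above the table, 8 mm above the tallest strip) before it goes back (z of file_grip in the frame of vise above 0.165 m and x of file_grip in the frame of vise above 0 m), for 0.04 s.
5. second stroke begins: file pressed on the strip (above the jaws) with more than 3 N, square to it, nose ahead, its handle centre at least 28 mm behind the strip (all of step 2), for 0.04 s.
6. second stroke ends: still pressed and dragging forward, handle centre at least 28 mm past the strip (all of step 3), for 0.04 s.
7. after the second stroke the file is lifted clear of the strip (its underside at least 131 mm above the table, 8 mm above the tallest strip) before it goes back (all of step 4), for 0.04 s.
8. third stroke begins: file pressed on the strip (above the jaws) with more than 3 N, square to it, nose ahead, its handle centre at least 28 mm behind the strip (all of step 5), for 0.04 s.
9. third stroke ends: still pressed and dragging forward, handle centre at least 28 mm past the strip (all of step 6), for 0.04 s.
10. after the third stroke the file is lifted clear of the strip (its underside at least 131 mm above the table, 8 mm above the tallest strip) before it goes back (all of step 7), for 0.04 s.
At the end, for the whole second after the job is handed in: After three forward strokes the file lies flat and still on the floor of its tray (middle within 40 mm of the tray's along it and 30 mm across it, tilt under 0.1 rad), nose towards the tray's +x end, and the strip stands unbent (within 0.03 rad) (x of file_grip in the frame of tray between -0.04 and 0.04 m and y of file_grip in the frame of tray between -0.03 and 0.03 m and z of file_grip in the frame of tray below 0.046 m and angle between file's own z axis and vertical below 0.1 rad and x of file_nose in the frame of tray above 0.03 m and linear speed of file below 0.02 m/s and value of joint bend between -0.03 and 0.03 rad); the robot touches nothing.
It fails at once if the file is dragged backwards on the strip (the strip is bent back more than 0.03 rad by it) (contact force between file and vise above 0.5 N and value of joint bend below -0.03 rad).
It fails at once if the file presses on the strip with more than 18 N, or the strip is bent more than 0.2 rad (contact force between file and vise above 18 N or value of joint bend above 0.2 rad or value of joint bend below -0.2 rad).
It fails at once if the file is tilted more than 0.2 rad while filing (contact force between file and vise above 1 N and angle between file's own z axis and vertical above 0.2 rad).
It fails at once if the robot itself touches the strip or the vise (contact force between any of the fingers, the arm and vise above 1 N).
It fails at once if the tape roll, the knife or the glue bottle is moved more than 20 mm (distance of any of tape, knife, glue from where it was at the start of the episode above 0.02 m).
It also fails if it takes over 72 s, if anything falls off the work surface, if the arm or the gripper's body presses on something with over 40 N, if the wrist force passes 120 N, or if a joint passes its speed limit or range.

### The arm

A 6-joint arm with a two-finger parallel gripper is mounted at the origin on the work surface. World frame = base frame: x ahead of the robot, y to its left, z up, the work surface at z = 0. Lengths are in mm, angles in rad, forces in N, time in s.
With the tool pointing down it reaches from about 400 to 825 mm from the base axis. Payload 7 kg.
Tool frame: the origin (TCP) lies at the very end of the fingers, on their centre line; the grasp point (between the pads) lies 19 mm behind it; z points along the fingers, y is the line along which they close (so a half turn about z gives the same grasp; the last joint's range is limited). The gripper opens to 88 mm and grips with 3 to 60 N. Pads are 19 mm wide; open, the fingers measure 130 mm over their backs; the gripper's body (78 mm by 193 mm) begins 47 mm behind the grasp point.
Start: joints at [1.437, 0.359, 0.012, 0, -1.224, -0.288], TCP at [276.353, 615.812, 226.561] pointing down, gripper open.
Joint ranges: [-3.07, 3.07], [-1.43, 2.12], [-1.02, 1.25], [-3.03, 1.67], [-3.05, -0], [-3.03, 3.03]. Speed limits (rad/s): [2.39, 2.39, 3.01, 3.14, 3.14, 3.14].

### API

Orientations are given as a unit quaternion [w, x, y, z].
In Python, from station import * gives the robot as it stands.
- The arm moves only by the tool carry_out, never from a script. Its argument "targets" is a list of rows, each a list of 7 numbers: the turn, a rotation vector about the tool's x, y, z in degrees, then the shift along the tool's x, y, z in mm, then the gripper command: -1 is shut, 1 is fully open, values between are in proportion. A call has 1 to 8 rows; each row is the pose to reach, as a shift and turn from the pose commanded when the call began, along the tool's axes at that moment; what a row does not reach only later rows make up. A row lasts 1/8 s, in which the tool goes at most 62.5 mm and 10.7 degrees, less where a joint would pass 70% of its speed; a pose out of reach is approached as far as the arm can. A call with a gripper value outside its range is refused whole. The fingers move at their own pace and stop on an object; "force" is the grip in N (left out, the last holds). Time passes only in rows, so rows that repeat a pose let the fingers close. It gives the time, the measured TCP pose, the force, the opening and the grip force at its end, in the units of the state.
- observe(): the state, without advancing time (a new reading comes with each control period).
- snapshot(name): name is "side" or "top" or "wrist"; returns (picture, depth): 420x560x3 uint8, red, green, blue; 420x560 float32, mm along the optical axis (not along the pixel's ray), 0 where there is no reading.
- calibration(name): a dict with "mtx" (3x3 intrinsics, pixels), "dist_coeffs" ([k1, k2, p1, p2, k3] as OpenCV has them; the pictures are not rectified), "cam_to_world" (4x4, takes a point from camera to world coordinates); the wrist camera has in their place "mount" (4x4, takes a point from camera to tool coordinates, whose origin is the TCP and whose axes are the flange's). Camera axes: x right, y up, looking along -z (the intrinsics and any distortion apply to the point x, -y, -z); pixel columns grow to the right and rows downward; lengths in mm; the calibration is good to about 2 mm. A picture is of the moment at which its call begins: read the wrist's pose just before it. calibration takes no time and is no camera call.
- hand_in(): hands the job in; it is judged then, once.
The state is a dict: "time_s": time; "joint_pos": joint angles; "dq": joint speeds; "joint_torque": joint torques, N m; "eef_pos": TCP position; "eef_rot": TCP orientation; "contact_force": force on the tool from outside, world axes, zero at the start; "ft_torque": the same for the moment, N m; "grip_width": finger opening in mm; "grip_force": force on a finger pad.
Only numpy, scipy, OpenCV 4.12 (cv2) and the standard library are available. Lean on these libraries where they do the work, as an engineer would, in place of code of your own. Each camera call takes 0.05 s, during which the arm holds its last target. There are 200 camera calls.

## Working session

There is one attempt and no reset: what is moved stays moved. The work goes in short steps, Python scripts to look and compute and a tool call to move; the robot and the scene stay as the last step left them, time stands still between calls to the robot, and variables do not carry over. Pictures are saved under pics/ and viewed, at most 10 in all, crops included, and the job is handed in when it is done.

Besides the shell and the picture viewer there is one more tool, called after ">>>" as name(argument=value, ...), one argument or row to a line, values as JSON. carry_out: Moves the arm, as the interface text tells. Its arguments: {"type":"object","properties":{"targets":{"type":"array","items":{"type":"array","items":{"type":"number"}}},"force":{"type":"number"}},"required":["targets"]}

```bash
mkdir -p pics; ls; python3 - <<'E'
from station import *
import cv2,numpy as np
s=observe();print(s)
for n in ("top","side"):
    p,d=snapshot(n);cv2.imwrite(f"pics/{n}0.png",p[:,:,::-1]);np.savez(f"{n}0.npz",p=p,d=d)
    c=calibration(n);print(n,c)
print(calibration("wrist"))
E
```

```text
pics
{'time_s': 0.0, 'joint_pos': array([ 1.43712104e+00,  3.59386912e-01,  1.10479716e-02, -3.11019221e-04,
       -1.22407732e+00, -2.88101343e-01]), 'dq': array([ 0.00060002, -0.00088009, -0.00017971, -0.00053263,  0.00170198,
        0.00061181]), 'joint_torque': array([ 1.62910026e-03, -5.82714415e+01,  2.93058836e+01,  6.99696198e+00,
        6.97512121e-03, -1.62443766e-04]), 'eef_pos': array([276.17079518, 615.38951211, 225.62497081]), 'eef_rot': array([ 8.18831760e-04,  9.77833931e-01, -2.09380337e-01, -8.32993137e-05]), 'contact_force': array([-0.42757779,  1.20350362, -0.20140796]), 'ft_torque': array([-0.01969303,  0.00294081, -0.01186712]), 'grip_force': 0.0, 'grip_width': 87.54157634883971}
top {'mtx': array([[439.67540523,   0.        , 288.43840011],
       [  0.        , 439.67540523, 206.87972357],
       [  0.        ,   0.        ,   1.        ]]), 'dist_coeffs': array([-0.03429158,  0.        ,  0.        ,  0.        ,  0.        ]), 'cam_to_world': array([[ 2.44819763e-02,  9.88941477e-01, -1.46271623e-01,
         4.66746320e+02],
       [-9.99330176e-01,  2.8
[... 740 characters left out ...]
4603e+02],
       [ 0.00000000e+00,  0.00000000e+00,  0.00000000e+00,
         1.00000000e+00]])}
{'mtx': array([[307.17590243,   0.        , 275.19468618],
       [  0.        , 307.17590243, 212.17157209],
       [  0.        ,   0.        ,   1.        ]]), 'dist_coeffs': array([-0.02693601,  0.        ,  0.        ,  0.        ,  0.        ]), 'mount': array([[ 1.10122238e-03,  9.68570184e-01,  2.48737987e-01,
         6.58175541e+01],
       [ 9.99999201e-01, -9.12302719e-04, -8.74785097e-04,
        -4.67134374e-01],
       [-6.20366420e-04,  2.48738752e-01, -9.68570415e-01,
        -1.58355756e+02],
       [ 0.00000000e+00,  0.00000000e+00,  0.00000000e+00,
         1.00000000e+00]])}
```

View pics/top0.png

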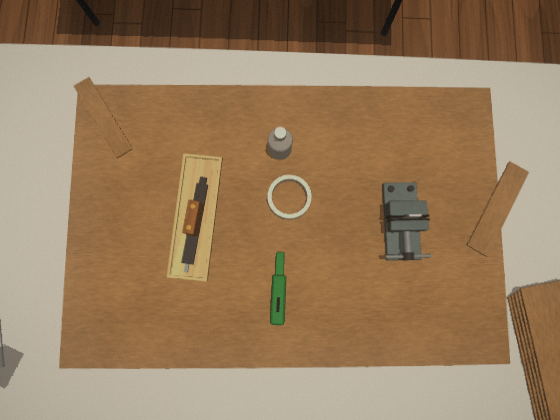

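View pics/side0.png

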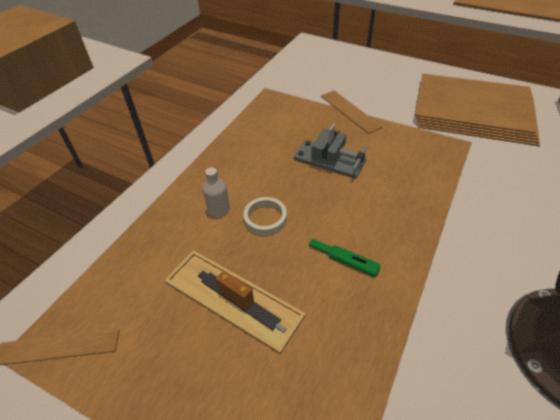

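The top view shows the tray at about (195,217). The file's nose is up at (203,180), its tang is down at (186,268) and the handle is at (192,217). The vise is at (405,222) with the strip near (413,215). Tape is at (290,197), glue at (280,140) and knife at (279,290).

```bash
cat > h.py <<'E'
import cv2,numpy as np
from station import *
def cast(n,uv,z,T=None):
    c=calibration(n);T=c["cam_to_world"] if T is None else T
    p=cv2.undistortPoints(np.float64(uv).reshape(-1,1,2),c["mtx"],c["dist_coeffs"]).reshape(-1,2)
    d=np.c_[p[:,0],-p[:,1],-np.ones(len(p))]@T[:3,:3].T
    o=T[:3,3];return o+d*((z-o[2])/d[:,2])[:,None]
def pts(n,d,T=None):
    c=calibration(n);T=c["cam_to_world"] if T is None else T
    v,u=np.mgrid[:420,:560];uv=np.stack([u,v],-1).reshape(-1,1,2).astype(float)
    p=cv2.undistortPoints(uv,c["mtx"],c["dist_coeffs"]).reshape(-1,2);D=d.reshape(-1)
    P=np.c_[p[:,0]*D,-p[:,1]*D,-D]@T[:3,:3].T+T[:3,3]
    return P.reshape(420,560,3)
def rect(P):
    r=cv2.minAreaRect(np.float32(P[:,:2]));b=cv2.boxPoints(r);e=[b[1]-b[0],b[2]-b[1]]
    L=max(e,key=np.linalg.norm);return r[0],sorted(r[1]),np.degrees(np.arctan2(L[1],L[0]))
E
python3 - <<'E'
from h import *
f=np.load("top0.npz");p,d=f["p"],f["d"];P=pts("top",d);hsv=cv2.cvtColor(p,cv2.COLOR_RGB2HSV)
X=P[...,2]
print("table z",np.median(X[300:340,120:240]))
def box(u0,u1,v0,v1):
    m=np.zeros((420,560),bool);m[v0:v1,u0:u1]=1;return m
def big(m):
    n,l,s,c=cv2.connectedComponentsWithStats(m.astype(np.uint8));i=1+s[1:,4].argmax();return l==i
def rep(name,m,z):
    m=big(m);v,u=np.nonzero(m);print(name,m.sum(),"medz %.1f"%np.median(X[m]),rect(cast("top",np.c_[u,v],z)))
B=box(160,230,145,290)
rep("tray12",B&(hsv[...,2]>130)&(hsv[...,0]>17),12) 
rep("blade",B&(hsv[...,2]<75),12)
rep("handle z>45",B&(X>45),62)
V=box(370,440,170,270)
rep("foot dark",V&(hsv[...,1]<110)&(hsv[...,2]<160),15)
for a in (55,95):
    m=V&(X>a);rep(f"vise>{a}",m,65 if a==55 else 115)
m=V&(X>90);print(P[m].round(0)[:40])
for n,b in (("tape",box(260,320,170,225)),("glue",box(262,300,120,165)),("knife",box(265,292,245,330))):
    m=b&(X>10);print(n,P[m].mean(0).round(0),P[m].min(0).round(0),P[m].max(0).round(0))
o=np.hstack([cv2.resize(p[145:290,155:235],None,fx=4,fy=4,interpolation=2),cv2.resize(p[170:270,370:440],None,fx=5.8,fy=5.8,interpolation=2)[:580,:406]])
cv2.imwrite("pics/c.png",o[...,::-1]);print(o.shape)
E
```

```text
table z 1.4514645104111423
tray12 3751 medz 7.3 ((581.3451538085938, 199.58493041992188), [85.67679595947266, 271.20391845703125], np.float32(-4.1218014))
blade 583 medz 13.0 ((572.6549072265625, 196.20144653320312), [23.758106231689453, 186.23458862304688], np.float32(-7.3466067))
handle z>45 454 medz 62.2 ((573.312744140625, 196.77159118652344), [28.70870018005371, 70.3805923461914], np.float32(-7.865892))
foot dark 3020 medz 42.9 ((583.1621704101562, -257.6810302734375), [98.50738525390625, 170.0240020751953], np.float32(2.0785048))
vise>55 1136 medz 65.5 ((588.3209228515625, -247.32106018066406), [62.24030303955078, 83.77011108398438], np.float32(-88.32466))
vise>95 39 medz 105.0 ((580.7225341796875, -245.0977325439453), [5.872212886810303, 25.781808853149414], np.float32(-88.41171))
[[ 467.   20.  953.]
 [ 467.   20.  953.]
 [ 467.   20.  953.]
 [ 467.   20.  953.]
 [ 467.   20.  953.]
 [ 467.   20.  953.]
 [ 467.   20.  953.]
 [ 585. -238.  103.]
 [ 585. -239.  106.]
 [ 585. -241.  105.]
 [ 585. -243.  107.]
 [ 585. -245.  105.]
 [ 585. -248.  103.]
 [ 585. -249.  106.]
 [ 585. -251.  107.]
 [ 585. -253.  107.]
 [ 585. -255.  107.]
 [ 585. -257.  105.]
 [ 586. -260.  102.]
 [ 585. -261.  106.]
 [ 584. -237.   92.]
 [ 584. -237.   98.]
 [ 583. -238.  104.]
 [ 583. -239.  106.]
 [ 583. -241.  105.]
 [ 583. -243.  105.]
 [ 583. -245.  106.]
 [ 583. -247.  105.]
 [ 583. -249.  107.]
 [ 583. -250.  108.]
 [ 583. -253.  106.]
 [ 583. -255.  106.]
 [ 584. -258.  103.]
 [ 583. -259.  105.]
 [ 583. -261.  106.]
 [ 583. -237.   91.]
 [ 582. -237.   99.]
 [ 582. -239.   98.]
 [ 581. -241.  100.]
 [ 582. -243.   98.]]
tape [625.  -2.  43.] [467. -50.  10.] [676.  45. 953.]
glue [727.  21.  84.] [467.  -5.  11.] [759.  46. 953.]
knife [425.  15.  26.] [358.   0.  10.] [510.  31. 953.]
(580, 726, 3)
```

View pics/c.png

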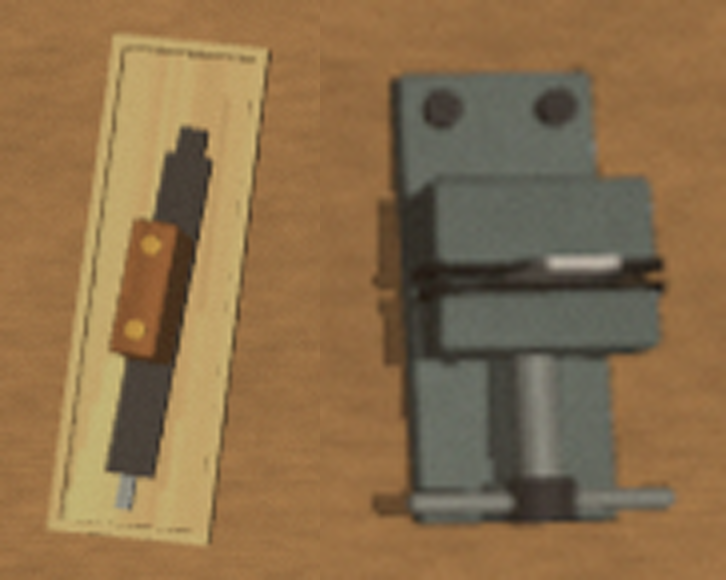

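The crop shows the nose (narrow end) towards tray +x and the block with its top near z=62. The strip end is light and sits at about (583,-248.5), roughly 106 mm high, with vise yaw about +1.8°. The file is at about (573,198) with yaw -7.6°. Sizes match what was given, so I'm moving over the handle.

>>> carry_out(
  targets=[
    [0, 0, -16.6, 442, 259, 97, 1],
    [0, 0, -16.6, 442, 259, 97, 1],
    [0, 0, -16.6, 442, 259, 97, 1],
    [0, 0, -16.6, 442, 259, 97, 1],
    [0, 0, -16.6, 442, 259, 97, 1],
    [0, 0, -16.6, 442, 259, 97, 1],
    [0, 0, -16.6, 442, 259, 97, 1],
    [0, 0, -16.6, 442, 259, 97, 1],
  ],
  force=60,
)

```text
time_s: 1.1
eef_pos: [562.2, 213.9, 133.1]
eef_rot: [0.0, 0.998, -0.066, -0.0]
contact_force: [-0.1, 1.0, 0.5]
grip_width: 87.8
grip_force: 0.0
```

>>> carry_out(
  targets=[
    [0, 0, 0, 13, 14.4, 3, 1],
    [0, 0, 0, 13, 14.4, 3, 1],
  ],
)

```text
time_s: 1.35
eef_pos: [572.6, 198.3, 129.8]
eef_rot: [0.0, 0.998, -0.067, -0.001]
contact_force: [0.6, 0.4, -0.1]
grip_width: 87.6
grip_force: 0.0
```

```bash
cat >> h.py <<'E'
from scipy.spatial.transform import Rotation as R
def wristT(s):
    T=np.eye(4);T[:3,:3]=R.from_quat(s["eef_rot"],scalar_first=True).as_matrix();T[:3,3]=s["eef_pos"]
    return T@calibration("wrist")["mount"]
E
python3 - <<'E'
from h import *
s=observe();T=wristT(s);p,d=snapshot("wrist");cv2.imwrite("pics/w1.png",p[...,::-1])
print(s["eef_pos"],s["eef_rot"],s["contact_force"])
P=pts("wrist",d,T);X=P[...,2];hsv=cv2.cvtColor(p,cv2.COLOR_RGB2HSV)
for a,b,z in ((55,70,62),):
    m=(d>0)&(X>a)&(X<b)
    n,l,st,c=cv2.connectedComponentsWithStats(m.astype(np.uint8))
    for i in np.argsort(-st[1:,4])[:4]+1:
        v,u=np.nonzero(l==i);Q=P[l==i];print(len(u),np.median(Q,0),rect(cast("wrist",np.c_[u,v],np.median(Q[:,2]))))
E
```

```text
[572.61376081 198.31114005 129.78889489] [ 4.27552520e-04  9.97736556e-01 -6.72403759e-02 -5.59817989e-04] [ 0.58278493  0.37070043 -0.06599726]Traceback (most recent call last):
  File "<stdin>", line 9, in <module>
  File "h.py", line 4, in cast
    c=calibration(n);T=c["cam_to_world"] if T is None else T
                       ~^^^^^^^^^^^^^^^^
KeyError: 'cam_to_world'
```

View pics/w1.png

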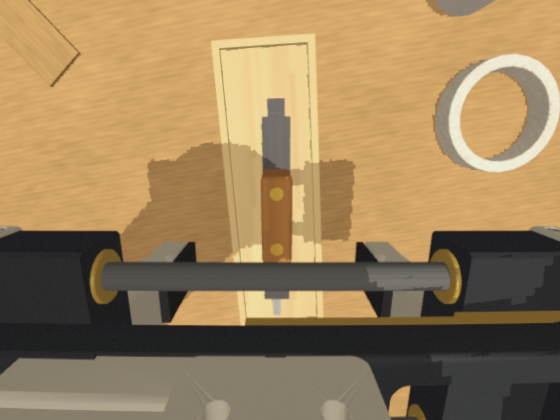

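The wrist view shows the file upright in the image. Its handle is centred between the fingers at col 277, with brass screws at (277,194) and (277,249).

```bash
python3 - <<'E'
from h import *
s=observe();T=wristT(s);i=np.linalg.inv(R.from_quat(s["eef_rot"],scalar_first=True).as_matrix())
for z,q in ((62,[[277,194],[277,249]]),(12,[[276,99],[277,299]])):
    Q=cast("wrist",q,z,T);print(Q.round(1),"tool frame",((Q-s["eef_pos"])@i.T).round(1), "mid",Q.mean(0).round(1))
E
```

```text
[[593.8 195.6  62. ]
 [550.2 201.3  62. ]] tool frame [[ 21.8   0.9  68.2]
 [-22.1   1.   68.2]] mid [572.  198.5  62. ]
[[665.9 186.6  12. ]
 [477.7 210.5  12. ]] tool frame [[ 9.450e+01  1.000e-01  1.182e+02]
 [-9.520e+01  1.500e+00  1.183e+02]] mid [571.8 198.6  12. ]
```

The handle centre matches the TCP within 1 mm. Next I descend to z=22 and close.

>>> carry_out(
  targets=[
    [0, 0, 0, 0, 0, 60, 1],
    [0, 0, 0, 0, 0, 95, 1],
    [0, 0, 0, 0, 0, 107, 1],
    [0, 0, 0, 0, 0, 107, -1],
    [0, 0, 0, 0, 0, 107, -1],
    [0, 0, 0, 0, 0, 107, -1],
    [0, 0, 0, 0, 0, 107, -1],
    [0, 0, 0, 0, 0, 107, -1],
  ],
  force=60,
)

```text
time_s: 2.4
eef_pos: [572.6, 199.7, 24.0]
eef_rot: [-0.0, 0.998, -0.066, 0.0]
contact_force: [0.4, -0.1, -0.6]
grip_width: 43.2
grip_force: 0.0
```

>>> carry_out(
  targets=[
    [0, 0, 0, 0, 0, 0, -1],
    [0, 0, 0, 0, 0, 0, -1],
    [0, 0, 0, 0, 0, 0, -1],
    [0, 0, 0, 0, 0, 0, -1],
    [0, 0, 0, 0, 0, 0, -1],
    [0, 0, 0, 0, 0, 0, -1],
  ],
)

```text
time_s: 3.15
eef_pos: [572.2, 199.4, 23.5]
eef_rot: [0.0, 0.998, -0.066, -0.0]
contact_force: [-0.3, -3.0, 2.2]
grip_width: 23.4
grip_force: 60.0
```

>>> carry_out(
  targets=[
    [0, 0, 0, 0, 0, -10, -1],
    [0, 0, 0, 0, 0, -60, -1],
    [0, 0, 0, 0, 0, -120, -1],
    [0, 0, 0, 0, 0, -180, -1],
    [0, 0, 0, 0, 0, -180, -1],
    [0, 0, 0, 0, 0, -180, -1],
  ],
)

```text
time_s: 3.9
eef_pos: [571.7, 200.0, 203.2]
eef_rot: [-0.0, 0.998, -0.066, -0.0]
contact_force: [0.0, -0.0, -4.3]
grip_width: 23.5
grip_force: 60.0
```

```bash
python3 - <<'E'
from h import *
s=observe();print(s);T=wristT(s);p,d=snapshot("wrist");cv2.imwrite("pics/w2.png",p[...,::-1])
E
```

```text
{'time_s': 3.9, 'joint_pos': array([ 0.65797902,  0.2617676 , -0.18061202, -0.00125893, -1.12831078,
        0.78109815]), 'dq': array([-0.00082157,  0.02717004, -0.02510922,  0.00020673,  0.00130818,
       -0.00146522]), 'joint_torque': array([ 2.40146241e-02, -5.42170966e+01,  3.14663637e+01,  7.71526873e+00,
        1.38948821e-01,  6.51690243e-04]), 'eef_pos': array([571.66340189, 199.9587428 , 203.18386436]), 'eef_rot': array([-4.61303119e-04,  9.97814106e-01, -6.60808807e-02, -3.37048200e-04]), 'contact_force': array([ 0.02665371, -0.04331481, -4.25750783]), 'ft_torque': array([-0.06737683,  0.03925975,  0.03478489]), 'grip_force': 59.99730885028839, 'grip_width': 23.499418336245657}
```

View pics/w2.png

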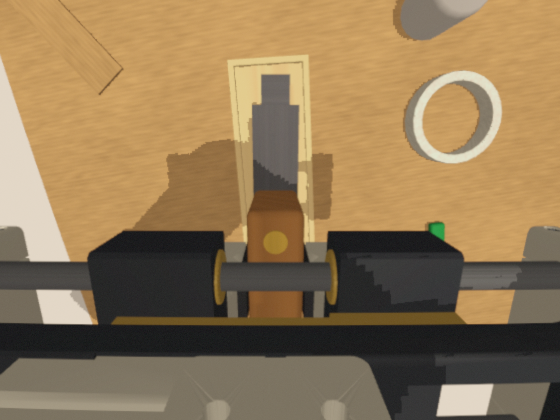

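The file is held square and its weight reads about 4.2 N. I'm travelling high to behind the strip.

>>> carry_out(
  targets=[
    [0, 0, -9.4, 29, 450, 0, -1],
    [0, 0, -9.4, 29, 450, 0, -1],
    [0, 0, -9.4, 29, 450, 0, -1],
    [0, 0, -9.4, 29, 450, 0, -1],
    [0, 0, -9.4, 29, 450, 0, -1],
    [0, 0, -9.4, 29, 450, 0, -1],
    [0, 0, -9.4, 29, 450, 0, -1],
    [0, 0, -9.4, 29, 450, 0, -1],
  ],
)

```text
time_s: 4.95
eef_pos: [540.1, -253.3, 201.0]
eef_rot: [-0.0, 1.0, 0.014, -0.002]
contact_force: [0.2, 0.9, -4.7]
grip_width: 23.5
grip_force: 60.0
```

```bash
python3 - <<'E'
from h import *
s=observe();print(s["eef_pos"],s["eef_rot"],s["contact_force"],s["ft_torque"]);T=wristT(s);p,d=snapshot("wrist");cv2.imwrite("pics/w3.png",p[...,::-1])
P=pts("wrist",d,T);Rm=R.from_quat(s["eef_rot"],scalar_first=True).as_matrix()
Q=(P-s["eef_pos"])@Rm
m=(d>0)&(Q[...,0]>40)&(Q[...,0]<110)&(abs(Q[...,1])<20)&(Q[...,2]<30)&(Q[...,2]>0)
q=Q[m];print("blade z vs x fit",np.polyfit(q[:,0],q[:,2],1),"xmax",q[:,0].max(),"y mid",[np.median(q[(q[:,0]>a)&(q[:,0]<a+20),1]) for a in(40,60,80)])
p,d=snapshot("top");P=pts("top",d);cv2.imwrite("pics/t3.png",p[...,::-1])
p,d=snapshot("side");cv2.imwrite("pics/s3.png",p[60:200,250:420,::-1].repeat(4,0).repeat(4,1))
E
```

```text
[ 540.09692275 -253.30044757  201.0162619 ] [-3.05538165e-04  9.99899823e-01  1.39976572e-02 -2.07738648e-03] [ 0.20798858  0.94872293 -4.6958077 ] [ 0.10315443 -0.02676561 -0.00418458]
blade z vs x fit [1.11493885e-03 1.12166549e+01] xmax 96.06129949409318 y mid [np.float64(-0.7479381035790614), np.float64(-0.7680389388494447), np.float64(-0.7887410423074542)]
```

View pics/w3.png

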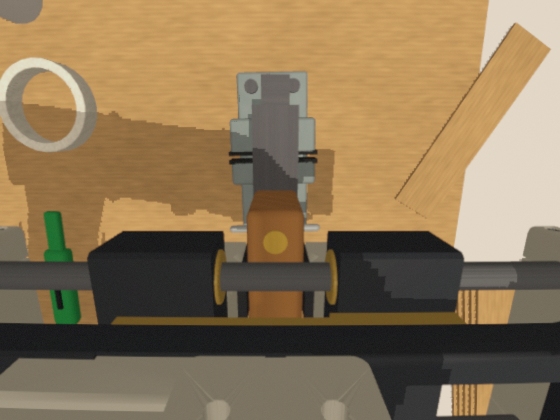

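View pics/s3.png

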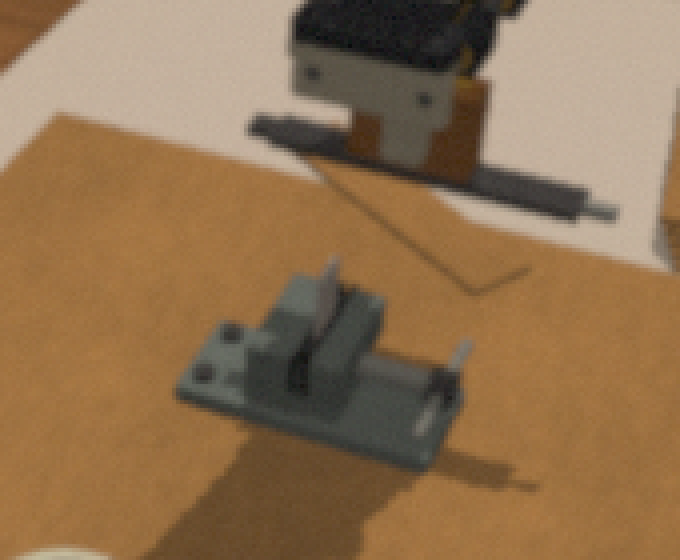

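The file is level in the grip (slope 0.001) and lined up with the vise: file col 275, jaws col 273. The side view shows the strip standing clear below it. I'm descending towards the strip end.

>>> carry_out(
  targets=[
    [0, 0, 0, 0, -2, 30, -1],
    [0, 0, 0, 0, -2, 50, -1],
    [0, 0, 0, 0, -2, 60, -1],
    [0, 0, 0, 0, -2, 64, -1],
    [0, 0, 0, 0, -2, 66, -1],
    [0, 0, 0, 0, -2, 66, -1],
    [0, 0, 0, 0, -2, 66, -1],
  ],
)

```text
time_s: 5.98
eef_pos: [542.1, -248.3, 138.1]
eef_rot: [0.0, 1.0, 0.016, 0.0]
contact_force: [0.4, -0.9, -4.1]
grip_width: 23.8
grip_force: 60.0
```

>>> carry_out(
  targets=[
    [0, 0, 0, 0, 0, 2, -1],
    [0, 0, 0, 0, 0, 4, -1],
    [0, 0, 0, 0, 0, 6, -1],
    [0, 0, 0, 0, 0, 8, -1],
    [0, 0, 0, 0, 0, 8, -1],
    [0, 0, 0, 0, 0, 8, -1],
  ],
)

```text
time_s: 6.72
eef_pos: [541.8, -248.2, 129.6]
eef_rot: [0.0, 1.0, 0.016, 0.0]
contact_force: [0.1, -0.2, -3.3]
grip_width: 23.6
grip_force: 60.0
```

>>> carry_out(
  targets=[
    [0, 0, 0, 0, 0, 1, -1],
    [0, 0, 0, 0, 0, 2, -1],
    [0, 0, 0, 0, 0, 2, -1],
    [0, 0, 0, 0, 0, 2, -1],
  ],
)

```text
time_s: 7.22
eef_pos: [541.8, -248.2, 127.5]
eef_rot: [0.0, 1.0, 0.016, 0.0]
contact_force: [-0.3, -0.0, -3.8]
grip_width: 24.0
grip_force: 60.0
```

>>> carry_out(
  targets=[
    [0, 0, 0, 0, 0, 1, -1],
    [0, 0, 0, 0, 0, 2, -1],
    [0, 0, 0, 0, 0, 2, -1],
    [0, 0, 0, 0, 0, 2, -1],
  ],
)

```text
time_s: 7.72
eef_pos: [541.8, -248.2, 125.5]
eef_rot: [0.0, 1.0, 0.016, 0.0]
contact_force: [0.0, 0.1, -3.3]
grip_width: 23.4
grip_force: 60.0
```

>>> carry_out(
  targets=[
    [0, 0, 0, 0, 0, 0.5, -1],
    [0, 0, 0, 0, 0, 1, -1],
    [0, 0, 0, 0, 0, 1, -1],
    [0, 0, 0, 0, 0, 1, -1],
  ],
)

```text
time_s: 8.22
eef_pos: [541.8, -248.2, 124.5]
eef_rot: [-0.0, 1.0, 0.016, -0.0]
contact_force: [-0.1, -0.6, -2.8]
grip_width: 24.0
grip_force: 60.0
```

>>> carry_out(
  targets=[
    [0, 0, 0, 0, 0, 0.5, -1],
    [0, 0, 0, 0, 0, 1, -1],
    [0, 0, 0, 0, 0, 1, -1],
    [0, 0, 0, 0, 0, 1, -1],
  ],
)

```text
time_s: 8.72
eef_pos: [541.8, -248.2, 123.5]
eef_rot: [-0.0, 1.0, 0.016, 0.0]
contact_force: [1.1, -0.6, -3.3]
grip_width: 23.6
grip_force: 60.0
```

>>> carry_out(
  targets=[
    [0, 0, 0, 0, 0, 0.5, -1],
    [0, 0, 0, 0, 0, 1, -1],
    [0, 0, 0, 0, 0, 1, -1],
    [0, 0, 0, 0, 0, 1, -1],
  ],
)

```text
time_s: 9.22
eef_pos: [541.8, -248.2, 122.6]
eef_rot: [0.0, 1.0, 0.016, 0.0]
contact_force: [0.2, 1.1, -3.6]
grip_width: 23.4
grip_force: 60.0
```

```bash
python3 - <<'E'
from h import *
s=observe();print(s["eef_pos"],s["contact_force"],s["ft_torque"])
p,d=snapshot("side");cv2.imwrite("pics/s4.png",p[90:180,280:420,::-1].repeat(5,0).repeat(5,1))
E
```

```text
[ 541.80593689 -248.20790703  122.55955115] [ 0.17339416  1.09958812 -3.55346976] [-0.03370191 -0.03896055 -0.02366811]
```

View pics/s4.png

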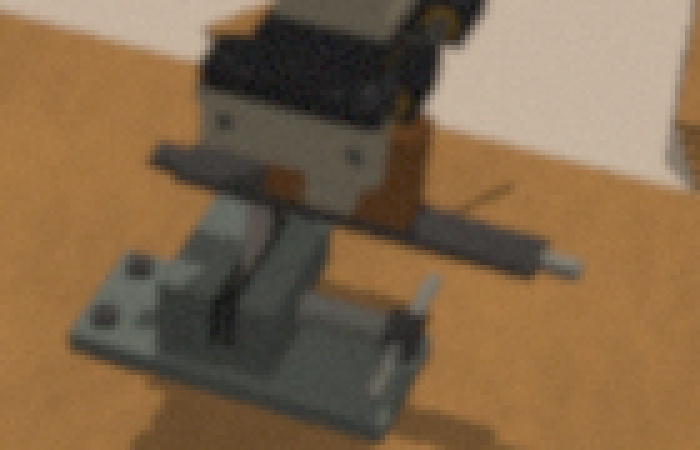

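The side view shows the blade just above or at the strip's end (around (258,200)). I'm continuing down slowly.

>>> carry_out(
  targets=[
    [0, 0, 0, 0, 0, 0.7, -1],
    [0, 0, 0, 0, 0, 1.5, -1],
    [0, 0, 0, 0, 0, 1.5, -1],
    [0, 0, 0, 0, 0, 1.5, -1],
  ],
)

```text
time_s: 9.78
eef_pos: [542.1, -248.3, 121.4]
eef_rot: [0.0, 1.0, 0.016, 0.0]
contact_force: [-1.2, 1.6, 2.3]
grip_width: 23.6
grip_force: 60.0
```

Contact: about 6 N at TCP z≈121.4, so the strip end is near 105 by this reading. Starting the first stroke with 0.3 mm more press.

>>> carry_out(
  targets=[
    [0, 0, 0, 0, 0, 0.3, -1],
    [0, 0, 0, 3, 0, 0.3, -1],
    [0, 0, 0, 9, 0, 0.3, -1],
    [0, 0, 0, 15, 0, 0.3, -1],
    [0, 0, 0, 21, 0, 0.3, -1],
    [0, 0, 0, 27, 0, 0.3, -1],
    [0, 0, 0, 33, 0, 0.3, -1],
    [0, 0, 0, 39, 0, 0.3, -1],
  ],
)

```text
time_s: 10.78
eef_pos: [581.1, -246.9, 120.6]
eef_rot: [0.0, 1.0, 0.016, -0.0]
contact_force: [-5.7, -0.5, 4.1]
grip_width: 23.7
grip_force: 60.0
```

>>> carry_out(
  targets=[
    [0, 0, 0, 6, 0, 0, -1],
    [0, 0, 0, 12, 0, 0, -1],
    [0, 0, 0, 18, 0, 0, -1],
    [0, 0, 0, 24, 0, 0, -1],
    [0, 0, 0, 30, 0, 0, -1],
    [0, 0, 0, 35, 0, 0, -1],
    [0, 0, 0, 40, 0, 0, -1],
    [0, 0, 0, 43, 0, 0, -1],
  ],
)

```text
time_s: 11.78
eef_pos: [624.0, -245.6, 120.7]
eef_rot: [0.0, 1.0, 0.016, -0.0]
contact_force: [-4.3, 0.2, 4.4]
grip_width: 24.0
grip_force: 60.0
```

Stroke 1 is done (about 8 N, drag 4.3 N, handle 41 mm past the strip). Lifting 40 mm, then returning.

>>> carry_out(
  targets=[
    [0, 0, 0, 1, 0, -20, -1],
    [0, 0, 0, 1, 0, -40, -1],
    [0, 0, 0, 1, 0, -40, -1],
    [0, 0, 0, 1, 0, -40, -1],
    [0, 0, 0, -45, 0, -40, -1],
    [0, 0, 0, -83, 0, -40, -1],
    [0, 0, 0, -83, 0, -40, -1],
    [0, 0, 0, -83, 0, -40, -1],
  ],
)

```text
time_s: 12.78
eef_pos: [541.2, -248.2, 160.3]
eef_rot: [-0.0, 1.0, 0.016, 0.0]
contact_force: [0.8, 0.2, -3.6]
grip_width: 23.7
grip_force: 60.0
```

```bash
python3 - <<'E'
from h import *
s=observe();print(s["eef_pos"],s["eef_rot"],s["contact_force"],s["ft_torque"]);T=wristT(s);p,d=snapshot("wrist")
P=pts("wrist",d,T);Rm=R.from_quat(s["eef_rot"],scalar_first=True).as_matrix()
Q=(P-s["eef_pos"])@Rm
m=(d>0)&(Q[...,0]>40)&(Q[...,0]<110)&(abs(Q[...,1])<20)&(Q[...,2]<30)&(Q[...,2]>0)
q=Q[m];print("blade z vs x fit",np.polyfit(q[:,0],q[:,2],1),"xmax",q[:,0].max(),"y mid",[np.median(q[(q[:,0]>a)&(q[:,0]<a+20),1]) for a in(40,60,80)])
E
```

```text
[ 541.15027673 -248.22798246  160.31741537] [-3.37453745e-05  9.99873163e-01  1.59260866e-02  1.28332426e-04] [ 0.81380922  0.16991775 -3.62059768] [-0.0078297  -0.11954625 -0.03086945]
blade z vs x fit [2.48166367e-03 1.11188161e+01] xmax 95.94659375549193 y mid [np.float64(-0.7514553640276803), np.float64(-0.7725477761161015), np.float64(-0.7912536500755224)]
```

Grip is unchanged. Stroke 2.

>>> carry_out(
  targets=[
    [0, 0, 0, 0, 0, 25, -1],
    [0, 0, 0, 0, 0, 35, -1],
    [0, 0, 0, 0, 0, 38, -1],
    [0, 0, 0, 0, 0, 39, -1],
    [0, 0, 0, 0, 0, 40, -1],
    [0, 0, 0, 0, 0, 40, -1],
    [0, 0, 0, 3, 0, 40, -1],
    [0, 0, 0, 7, 0, 40, -1],
  ],
)

```text
time_s: 13.82
eef_pos: [547.6, -248.2, 121.1]
eef_rot: [0.0, 1.0, 0.016, -0.0]
contact_force: [-4.8, 0.4, 2.6]
grip_width: 23.8
grip_force: 60.0
```

>>> carry_out(
  targets=[
    [0, 0, 0, 6, 0, 0, -1],
    [0, 0, 0, 13, 0, 0, -1],
    [0, 0, 0, 20, 0, 0, -1],
    [0, 0, 0, 27, 0, 0, -1],
    [0, 0, 0, 34, 0, 0, -1],
    [0, 0, 0, 41, 0, 0, -1],
    [0, 0, 0, 48, 0, 0, -1],
    [0, 0, 0, 55, 0, 0, -1],
  ],
)

```text
time_s: 14.82
eef_pos: [603.2, -246.2, 120.7]
eef_rot: [0.0, 1.0, 0.016, -0.0]
contact_force: [-4.7, -1.2, 3.7]
grip_width: 23.8
grip_force: 60.0
```

>>> carry_out(
  targets=[
    [0, 0, 0, 6, 0, 0, -1],
    [0, 0, 0, 12, 0, 0, -1],
    [0, 0, 0, 17, 0, 0, -1],
    [0, 0, 0, 21, 0, 0, -1],
    [0, 0, 0, 22, 0, -20, -1],
    [0, 0, 0, 22, 0, -40, -1],
    [0, 0, 0, 22, 0, -40, -1],
    [0, 0, 0, 22, 0, -40, -1],
  ],
)

```text
time_s: 15.82
eef_pos: [624.6, -245.1, 159.3]
eef_rot: [-0.0, 1.0, 0.016, -0.0]
contact_force: [-0.9, -0.2, -4.4]
grip_width: 23.8
grip_force: 60.0
```

Stroke 2 is done and the file is lifted. Returning for stroke 3.

>>> carry_out(
  targets=[
    [0, 0, 0, -45, 0, 0, -1],
    [0, 0, 0, -84, 0, 0, -1],
    [0, 0, 0, -84, 0, 10, -1],
    [0, 0, 0, -84, 0, 30, -1],
    [0, 0, 0, -84, 0, 37, -1],
    [0, 0, 0, -84, 0, 39, -1],
    [0, 0, 0, -84, 0, 40, -1],
    [0, 0, 0, -84, 0, 40, -1],
  ],
)

```text
time_s: 16.82
eef_pos: [541.2, -248.2, 121.3]
eef_rot: [0.0, 1.0, 0.016, 0.0]
contact_force: [-1.6, 2.5, 1.7]
grip_width: 23.3
grip_force: 60.0
```

>>> carry_out(
  targets=[
    [0, 0, 0, 0, 0, 0, -1],
    [0, 0, 0, 3, 0, 0, -1],
    [0, 0, 0, 9, 0, 0, -1],
    [0, 0, 0, 16, 0, 0, -1],
    [0, 0, 0, 23, 0, 0, -1],
    [0, 0, 0, 30, 0, 0, -1],
    [0, 0, 0, 37, 0, 0, -1],
    [0, 0, 0, 44, 0, 0, -1],
  ],
)

```text
time_s: 17.82
eef_pos: [585.1, -246.8, 120.7]
eef_rot: [0.0, 1.0, 0.016, -0.0]
contact_force: [-4.5, -0.5, 3.9]
grip_width: 23.5
grip_force: 60.0
```

>>> carry_out(
  targets=[
    [0, 0, 0, 7, 0, 0, -1],
    [0, 0, 0, 14, 0, 0, -1],
    [0, 0, 0, 20, 0, 0, -1],
    [0, 0, 0, 26, 0, 0, -1],
    [0, 0, 0, 32, 0, 0, -1],
    [0, 0, 0, 37, 0, 0, -1],
    [0, 0, 0, 39, 0, 0, -1],
  ],
)

```text
time_s: 18.7
eef_pos: [624.0, -245.6, 120.6]
eef_rot: [0.0, 1.0, 0.016, -0.0]
contact_force: [-3.5, -0.3, 3.4]
grip_width: 23.8
grip_force: 60.0
```

>>> carry_out(
  targets=[
    [0, 0, 0, 1, 0, -20, -1],
    [0, 0, 0, 1, 0, -40, -1],
    [0, 0, 0, 1, 0, -60, -1],
    [0, 0, 0, 1, 0, -80, -1],
    [0, 0, 0, 1, 0, -80, -1],
  ],
)

```text
time_s: 19.32
eef_pos: [626.4, -245.4, 201.7]
eef_rot: [0.0, 1.0, 0.016, 0.002]
contact_force: [0.6, 0.2, -4.2]
grip_width: 23.5
grip_force: 60.0
```

>>> carry_out(
  targets=[
    [0, 0, 7.3, -35, -446, 0, -1],
    [0, 0, 7.3, -35, -446, 0, -1],
    [0, 0, 7.3, -35, -446, 0, -1],
    [0, 0, 7.3, -35, -446, 0, -1],
    [0, 0, 7.3, -35, -446, 0, -1],
    [0, 0, 7.3, -35, -446, 0, -1],
    [0, 0, 7.3, -35, -446, 0, -1],
    [0, 0, 7.3, -35, -446, 0, -1],
  ],
)

```text
time_s: 20.32
eef_pos: [574.6, 203.2, 198.9]
eef_rot: [-0.0, 0.999, -0.046, -0.0]
contact_force: [-0.2, -0.6, -4.7]
grip_width: 23.6
grip_force: 60.0
```

>>> carry_out(
  targets=[
    [0, 0, 0, 0, 0, 50, -1],
    [0, 0, 0, 0, 0, 100, -1],
    [0, 0, 0, 0, 0, 140, -1],
    [0, 0, 0, 0, 0, 160, -1],
    [0, 0, 0, 0, 0, 168, -1],
    [0, 0, 0, 0, 0, 168, -1],
  ],
)

```text
time_s: 21.08
eef_pos: [575.4, 198.8, 32.2]
eef_rot: [0.0, 0.999, -0.048, -0.0]
contact_force: [0.6, 0.5, -3.9]
grip_width: 24.0
grip_force: 60.0
```

>>> carry_out(
  targets=[
    [0, 0, 0, 0, 0, 3, -1],
    [0, 0, 0, 0, 0, 6, -1],
    [0, 0, 0, 0, 0, 8, -1],
    [0, 0, 0, 0, 0, 8.5, -1],
    [0, 0, 0, 0, 0, 8.5, -1],
    [0, 0, 0, 0, 0, 8.5, -1],
  ],
)

```text
time_s: 21.82
eef_pos: [575.6, 199.2, 24.3]
eef_rot: [-0.0, 0.999, -0.048, 0.0]
contact_force: [0.3, 1.7, -3.2]
grip_width: 23.6
grip_force: 60.0
```

>>> carry_out(
  targets=[
    [0, 0, 0, 0, 0, 0.5, -1],
    [0, 0, 0, 0, 0, 1, -1],
    [0, 0, 0, 0, 0, 1, -1],
    [0, 0, 0, 0, 0, 1, -1],
  ],
)

```text
time_s: 22.32
eef_pos: [575.6, 199.2, 23.5]
eef_rot: [-0.0, 0.999, -0.048, 0.0]
contact_force: [-1.8, -0.3, 1.2]
grip_width: 23.9
grip_force: 60.0
```

The file is touching down (5 N). Releasing.

>>> carry_out(
  targets=[
    [0, 0, 0, 0, 0, 0, 1],
    [0, 0, 0, 0, 0, 0, 1],
    [0, 0, 0, 0, 0, 0, 1],
    [0, 0, 0, 0, 0, 0, 1],
    [0, 0, 0, 0, 0, 0, 1],
    [0, 0, 0, 0, 0, 0, 1],
  ],
)

```text
time_s: 23.08
eef_pos: [575.5, 199.1, 23.2]
eef_rot: [-0.0, 0.999, -0.048, 0.0]
contact_force: [-0.1, -0.1, 0.3]
grip_width: 78.2
grip_force: 0.0
```

>>> carry_out(
  targets=[
    [0, 0, 0, 0, 0, -5, 1],
    [0, 0, 0, 0, 0, -30, 1],
    [0, 0, 0, 0, 0, -70, 1],
    [0, 0, 0, 0, 0, -110, 1],
    [0, 0, 0, 0, 0, -150, 1],
    [0, 0, 0, 0, 0, -150, 1],
  ],
)

```text
time_s: 23.82
eef_pos: [577.4, 200.1, 177.6]
eef_rot: [-0.002, 0.999, -0.047, 0.003]
contact_force: [0.3, 0.6, -0.9]
grip_width: 87.7
grip_force: 0.0
```

```bash
python3 - <<'E'
from h import *
s=observe();print(s["eef_pos"],s["grip_width"],s["contact_force"]);p,d=snapshot("wrist");cv2.imwrite("pics/w5.png",p[...,::-1])
E
```

```text
[577.39534009 200.11358366 177.61058784] 87.67880677569227 [ 0.31305964  0.5751153  -0.89218686]
```

View pics/w5.png

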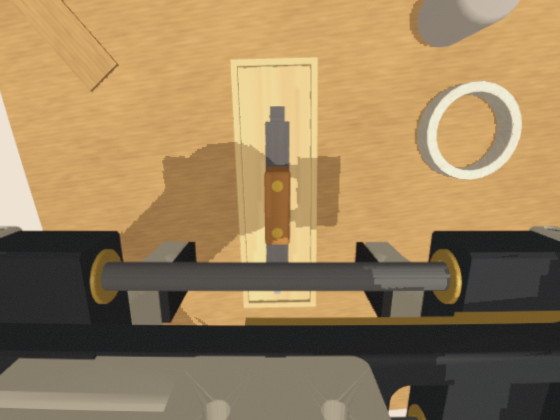

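The file lies flat and centred in the tray, nose at (277,107) towards the +x end, with the gripper clear.

```bash
python3 -c "
from station import *
print(hand_in())"
```

```text
the job is handed in; nothing more can be done
None
```

I made three forward filing strokes at about 6 to 8 N, with a 40 mm or higher lift after each, laid the file back flat in its tray with the nose to the same end, and handed the job in; no verdict was returned.

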